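# Fish the sugar bowl's lid out of the stake stand

### The job

The lid of the copper sugar bowl has dropped to the bottom of one of the two deep wells of the iron stake stand. Take the fork-ended picker from its wooden rest, lift the lid out by its handle with it, and set the lid gently on the sugar bowl on the turntable so that it sits down flat. Then hang the picker back in its rest, and leave everything else where it stands.

Things in the scene. Friction and masses are not known exactly. Their poses are not given: they have to be found in the camera images.
- picker_grip (a point): Centre of the picker's wooden handle, an upright block 34 (picker x) by 22 (y) by 50 mm tall. Below it a steel collar 40 (x) by 50 (y) by 6 mm, underside 31 mm below this point, rests on the tops of the rest's cheeks. Picker z is up along its shank; picker x is the way the prongs point, at the start within 0.35 rad of world +x. Loose.
- picker_fork (a point): Point midway between the prongs on their centre lines, where the lid's bar should hang: 9 mm ahead (picker x) of the shank's axis, 147.5 mm below picker_grip; axes as there. The prongs reach 10.5 mm past this point along x; the turned-up tips end 9.5 mm above it; the prongs' undersides, lowest on the picker, are 2.5 mm below it.
- rest_top (a point): Picker's wooden rest, fixed: midway between its two upright cheeks, level with their tops, 131 mm above the bench. Cheeks 8 mm thick, 60 mm long (rest x), 34 mm clear gap between them (rest y), open above, in front and behind. The hung picker has its shank in the gap, prongs along rest +x, and its grip centre 31 mm above this point.
- lid_bar (a point): Centre of the top bar of the lid's square bail (its handle). The bar lies along lid y, round, 5 mm, with legs of the same bar at y = -20 and +20 mm (35 mm clear between). The lid's top face is 28.5 mm below this point (26 mm clear under the bar). Lid z is up. Starts upright, the bar within 0.85 rad of world y.
- lid_seat (a point): Centre of the underside of the lid's plate, 32.5 mm below lid_bar on the lid's axis: it rests on the bowl's rim when the lid is on.
- bowl_rim (a point): Centre of the mouth of the copper sugar bowl, at rim height; z is up. Mouth 48 mm inside and 54 mm outside, belly 76 mm, 65 mm tall: wider in the belly than at the mouth. Loose, 0.35 kg, it stands on the turntable, whose top is 40 mm above the bench.
- well_a (a point): Iron stake stand, fixed: centre of the mouth of its +y well, level with the rim 135 mm above the bench. Each well is 80 by 80 mm inside, along the stand's x and y, walls 5 mm, floor 129 mm below the rim, sight slots 24 mm wide in the walls across x. The stand is 90 (x) by 175 (y) mm; its feet reach 60 mm either way in x.
- well_b (a point): The same for the well on the stand's -y side, 85 mm from well_a.
- lid: The copper lid, 0.08 to 0.17 kg, loose: a plate of 60 mm diameter, 4 mm thick, with a round spigot of 37 mm (bevelled to 31) 8 mm deep under it. Origin at the centre of the spigot's underside, its lowest point, 40.5 mm below lid_bar. Starts standing on the floor of either well.
- picker: The picker, 0.25 kg, origin on its axis at the collar's underside. A steel shank of 8 mm diameter runs 116 mm down from the collar to a fork: a cross bar and two prongs, round bars of 5 mm, 16 mm apart (21 mm over both), level along picker x to 17 mm ahead of the shank's axis, where the tips turn up.
- weight_center (a point): Bystander in the other well: round brass weight 52 mm wide with a ball knob on top, 51 mm tall; this point is 25 mm above its underside.
- cup_center (a point): Bystander on the turntable: plain tapered copper cup, 58 mm wide at the rim, 45 mm tall, half-way up.
- tencere_center (a point): Bystander on the turntable: half-raised copper tencere (pan), 110 mm wide, 55 mm tall, half-way up. The turntable is a heavy iron disc of 256 mm diameter with a spoked rim of 342 mm diameter, its top 40 mm above the bench; it turns stiffly.
- hammer_center (a point): Bystander: steel raising hammer lying on the bench; middle of its handle, 240 mm long.
- mallet_center (a point): Bystander: brass-rimmed wooden mallet lying on the bench, 265 mm long; a point on its handle.
- stake_center (a point): Bystander: cast iron S-shaped stake on a block, about 125 mm tall, 2.5 kg; point 50 mm above its underside.
- tin_center (a point): Bystander: round steel tin, 64 mm wide, 70 mm tall, half-way up.
Mind the look-alikes: they are no part of the job. What is shaped like the picker but purple is not meant. What is shaped like the lid but green is not meant.

How it is judged:
On the way, in this order (a step that is already met when the one before it is completed fails the run):
1. the lid hangs on the picker, lifted clear of the well (height (world z) of lid_bar above 0.18 m and contact force between picker and lid above 0.2 N and contact force between the fingers and lid below 0.1 N), for 0.2 s.
2. the lid sits flat on the sugar bowl, free of the picker (horizontal distance between lid_seat and bowl_rim below 0.008 m and z of lid_seat in the frame of bowl_rim between -0.003 and 0.003 m and angle between each of lid_seat, bowl_rim's own z axis and vertical below 0.1 rad and contact force between picker and lid below 0.05 N), for 0.2 s.
At the end, for the whole second after the job is handed in: Lid on the bowl: axes within 8 mm, plate within 3 mm of the rim, both upright within 0.1 rad, picker not touching the lid. Picker hung by its collar in the rest: grip centre 26 to 36 mm above the cheek tops, within 30 mm along and 12 mm across, upright within 0.1 rad (all of step 2 and x of picker_grip in the frame of rest_top between -0.03 and 0.03 m and y of picker_grip in the frame of rest_top between -0.012 and 0.012 m and z of picker_grip in the frame of rest_top between 0.026 and 0.036 m and angle between picker_grip's own z axis and vertical below 0.1 rad).
It fails at once if the lid is dropped or slammed on the bowl (faster than 0.5 m/s close to it) (horizontal distance between lid_seat and bowl_rim below 0.04 m and linear speed of lid above 0.5 m/s).
It fails at once if the sugar bowl is pushed more than 30 mm or tipped more than 0.4 rad (distance of bowl_rim from where it was at the start of the episode above 0.03 m or angle between bowl_rim's own z axis and vertical above 0.4 rad).
It fails at once if another piece is moved more than 30 mm (distance of any of weight_center, cup_center, tencere_center, hammer_center, mallet_center, stake_center, tin_center from where it was at the start of the episode above 0.03 m).
It also fails if it takes over 72 s, if anything falls off the work surface, if the arm or the gripper's body presses on something with over 40 N, if the wrist force passes 120 N, or if a joint passes its speed limit or range.

### The arm

A 6-joint arm with a two-finger parallel gripper is mounted at the origin on the work surface. World frame = base frame: x ahead of the robot, y to its left, z up, the work surface at z = 0. Lengths are in m, angles in rad, forces in N, time in s.
With the tool pointing down it reaches from about 0.375 to 0.9 m from the base axis. Payload 3.1 kg.
Tool frame: the origin (TCP) lies midway between the tips of the shut fingers; the grasp point (between the pads) lies 19 mm behind it; z points along the fingers, x is the direction in which the jaws open and shut, and the axes are right-handed (so a half turn about z gives the same grasp; the last joint's range is limited). The gripper opens to 85 mm and grips with 20 to 120 N. Pads are 22 mm wide; open, the fingers measure 114 mm over their backs; the gripper's body (76 mm by 85 mm) begins 54 mm behind the grasp point. The pads swing forward as they close: fully open they stand 13 mm farther back than shut.
Start: joints at [-1.286, 0.527, 1.433, -0, 1.181, -0.178], TCP at [0.28, -0.559, 0.231] pointing down, gripper open.
Joint ranges: [-3.08, 3.08], [-0.75, 2.2], [0.22, 2.44], [-1.43, 4.57], [0, 2.65], [-2.85, 2.85]. Speed limits (rad/s): [2.79, 2.79, 3.14, 3.14, 3.14, 3.14].

### API

Orientations are given as a unit quaternion [x, y, z, w].
In Python, from station import * gives the robot as it stands.
- The arm moves only by the tool servo_tool, never from a script. Its argument "targets" is a list of rows, each a list of 6 numbers: the shift along the tool's x, y, z in mm, then the turn, a rotation vector about the tool's x, y, z in degrees. A call has 1 to 10 rows; each row is the pose to reach, as a shift and turn from the pose commanded when the call began, along the tool's axes at that moment; what a row does not reach only later rows make up. A row lasts 1/8 s, in which the tool goes at most 62.5 mm and 10.7 degrees, less where a joint would pass 70% of its speed; a pose out of reach is approached as far as the arm can. A call with a gripper value outside its range is refused whole. "gripper" is the finger opening in mm, from 0 to 85.4, set as the call begins (left out, the last holds). The fingers move at their own pace and stop on an object; "newtons" is the grip in N (left out, the last holds). Time passes only in rows, so rows that repeat a pose let the fingers close. It gives the time, the measured TCP pose, the force and the opening at its end, in the units of the state.
- sense(): the state, without advancing time (a new reading comes with each control period).
- snapshot(name): name is "scene" or "top" or "wrist"; returns a dict with "color" (420x560x3 uint8, red, green, blue), "vfov" (degrees; the focal length in pixels is half the picture's height over the tangent of half this angle, whatever the lens; pixels are square), "cx", "cy" (the principal point, pixels), "D" ([k1, k2, p1, p2, k3] as OpenCV has them; the pictures are not rectified), "R" (3x3) and "t" (3): a world point X has camera coordinates R X + t. Camera axes: x right, y down, z forward; pixel columns grow to the right and rows downward; lengths in m; the calibration is good to about 2 mm. A picture is of the moment at which its call begins. There is no depth.
- sign_off(): hands the job in, once; it reports no verdict.
The state is a dict: "t": time; "q": joint angles; "qd": joint speeds; "tau": joint torques, N m; "tcp_pos": TCP position; "tool_rot": TCP orientation; "force": force on the tool from outside, world axes, zero at the start; "ft_torque": the same for the moment, N m; "finger_gap": opening from 0.0 (shut) to 1.0 (fully open).
Only numpy, scipy, OpenCV 4.12 (cv2) and the standard library are available. Lean on these libraries where they do the work, as an engineer would, in place of code of your own. Each camera call takes 0.05 s, during which the arm holds its last target. There are 200 camera calls.

## Working session

There is one attempt and no reset: what is moved stays moved. The work goes in short steps, Python scripts to look and compute and a tool call to move; the robot and the scene stay as the last step left them, time stands still between calls to the robot, and variables do not carry over. Pictures are saved under pics/ and viewed, about 8 in all and at most 12, crops included, and the job is handed in when it is done.

Besides the shell and the picture viewer there is one more tool, called after "Request:" by a JSON object that holds its "op" and its "data", one argument or row to a line. servo_tool: Moves the arm, as the interface text tells. Its arguments: {"type":"object","properties":{"targets":{"type":"array","items":{"type":"array","items":{"type":"number"}}},"gripper":{"type":"number"},"newtons":{"type":"number"}},"required":["targets"]}

```bash
mkdir -p pics
cat > h.py <<'E'
from station import *
import numpy as np, cv2
from scipy.spatial.transform import Rotation as Ro
def K(s):
    f=s["color"].shape[0]/2/np.tan(np.radians(s["vfov"])/2)
    return np.array([[f,0,s["cx"]],[0,f,s["cy"]],[0,0,1]])
def save(s,n,crop=None,scale=1):
    im=s["color"][:,:,::-1]
    if crop: im=im[crop[1]:crop[3],crop[0]:crop[2]]
    cv2.imwrite("pics/"+n,cv2.resize(np.ascontiguousarray(im),None,fx=scale,fy=scale,interpolation=cv2.INTER_CUBIC))
def ray(s,uv):
    p=cv2.undistortPoints(np.array([[uv]],float),K(s),np.array(s["D"],float))[0,0]
    R=np.array(s["R"]);t=np.array(s["t"])
    return -R.T@t, R.T@np.array([p[0],p[1],1])
def atz(s,uv,z):
    o,d=ray(s,uv); return o+d*(z-o[2])/d[2]
def proj(s,P):
    R=np.array(s["R"]);t=np.array(s["t"])
    return cv2.projectPoints(np.array(P,float).reshape(-1,1,3),cv2.Rodrigues(R)[0],t,K(s),np.array(s["D"],float))[0][:,0]
def tri(obs):
    A=np.zeros((3,3));b=np.zeros(3)
    for s,uv in obs:
        o,d=ray(s,uv);d=d/np.linalg.norm(d);M=np.eye(3)-np.outer(d,d);A+=M;b+=M@o
    return np.linalg.solve(A,b)
def delta(pos,rot=None):
    s=sense();T=Ro.from_quat(s["tool_rot"])
    d=T.inv().apply(np.array(pos)-s["tcp_pos"])*1000
    r=(T.inv()*rot).as_rotvec(degrees=True) if rot is not None else np.zeros(3)
    return np.round(np.r_[d,r],1)
E
python3 - <<'E'
from h import *
import pickle
for n in("scene","top"):
    s=snapshot(n);pickle.dump(s,open(n+".pkl","wb"));save(s,n+"0.png",scale=1.42);print(n,s["vfov"],-np.array(s["R"]).T@s["t"],s["D"])
    print(np.array(s["R"]).round(2))
s=sense();print(s["tcp_pos"],Ro.from_quat(s["tool_rot"]).as_matrix().round(2),s["force"],s["finger_gap"])
E
```

```text
scene 56.16456028836724 [ 1.23128141 -0.09330137  0.78908923] [-0.10489142  0.          0.          0.          0.        ]
[[ 0.18  0.98  0.01]
 [ 0.67 -0.11 -0.74]
 [-0.72  0.14 -0.68]]
top 46.328133898645746 [0.28373278 0.01859131 1.44546499] [-0.0138777  0.         0.         0.         0.       ]
[[-0.   -1.   -0.01]
 [-0.98  0.01 -0.19]
 [ 0.19  0.01 -0.98]]
[ 0.2794443  -0.5583193   0.23041536] [[ 0.45 -0.89 -0.  ]
 [-0.89 -0.45  0.  ]
 [-0.   -0.   -1.  ]] [-1.378777   -0.18817865  0.82118265] 0.9986540132940215
```

View pics/scene0.png

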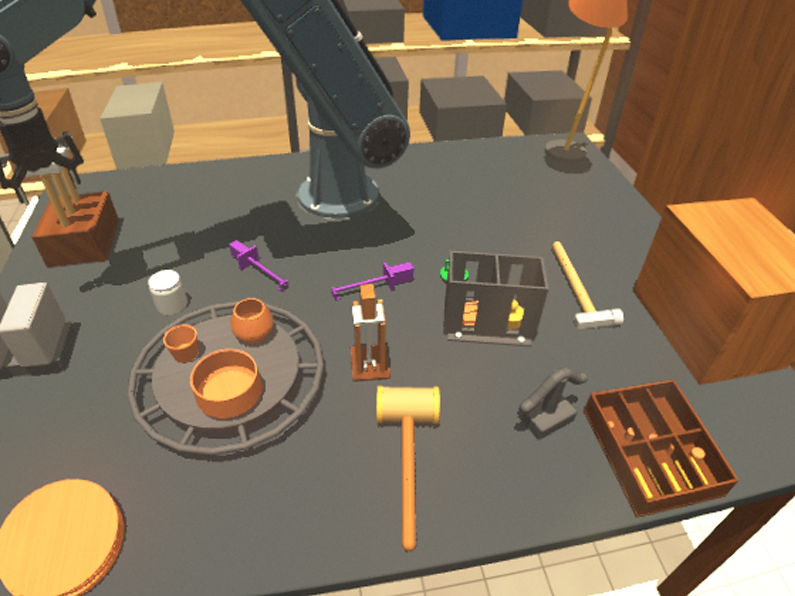

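View pics/top0.png

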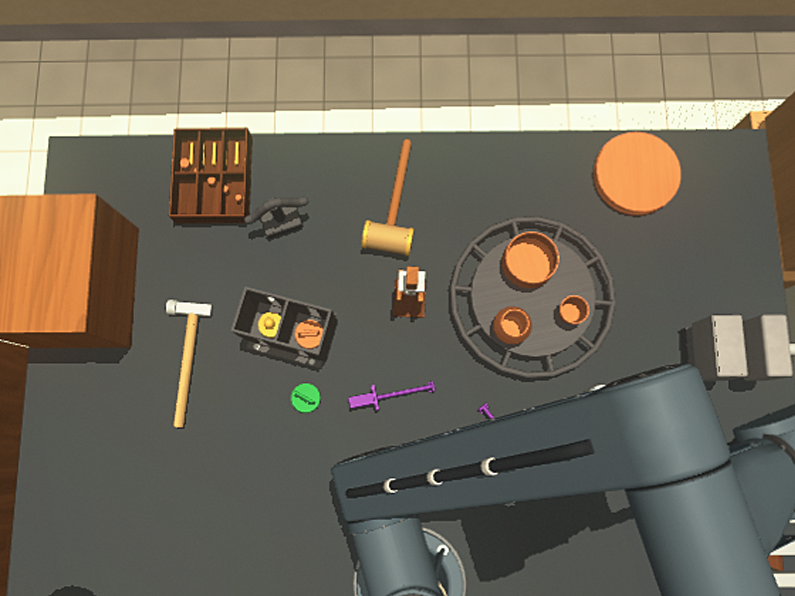

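The lid is in the right-hand (-y) well, well_b, at top (310,333). The picker is in its rest at top (412,280) and scene (369,300). The bowl, the rounder of the two pots, is at top (512,325) and scene (252,320). Next I'll view a zoomed montage.

Run:
```python
from h import *
import pickle
T=pickle.load(open("top.pkl","rb"));S=pickle.load(open("scene.pkl","rb"))
def c(s,x,y,w,h,k): return cv2.resize(np.ascontiguousarray(s["color"][y:y+h,x:x+w,::-1]),None,fx=k,fy=k,interpolation=cv2.INTER_CUBIC)
a=c(T,155,190,80,60,5);b=c(T,260,175,80,60,5);d=c(S,235,190,80,60,5);e=c(T,320,190,80,60,5)
cv2.imwrite("pics/m1.png",np.vstack([np.hstack([a,b]),np.hstack([d,e])]))
```

```text
(no output)
```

View pics/m1.png

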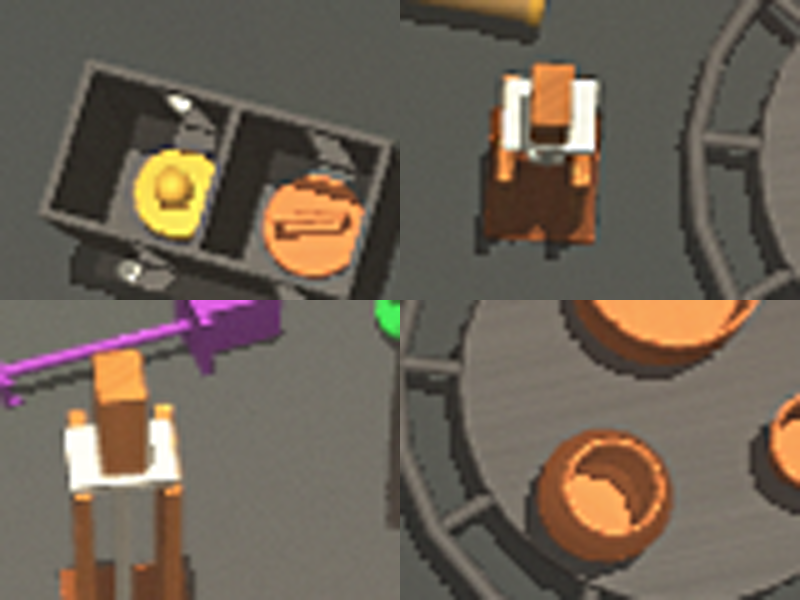

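Run:
```python
from h import *
import pickle
T=pickle.load(open("top.pkl","rb"));S=pickle.load(open("scene.pkl","rb"))
q=lambda ox,oy,u,v,cu=0,cv=0:(ox+(u-cu)/5-.4,oy+(v-cv)/5-.4)
gT=q(260,175,553,94,400);gS=q(235,190,119.5,376,0,300)
print("grip top",tri([(T,gT),(S,gS)]),atz(T,gT,.187),atz(S,gS,.187))
w=[atz(T,q(155,190,*p),.135) for p in((88,60),(40,213),(393,140))];print("well",np.round(w,4),np.linalg.norm(w[0]-w[1]),np.linalg.norm(w[0]-w[2]))
c=(w[1]+w[2])/2;yd=(w[0]-w[2])/np.linalg.norm(w[0]-w[2]);print("c",c,"yaw",np.degrees(np.arctan2(-yd[0],yd[1])),"a",c+.0425*yd,"b",c-.0425*yd)
e=[atz(T,q(155,190,*p),.0465) for p in((280,232),(348,222))];print("bar",e,np.mean(e,0))
print("plate",atz(T,q(155,190,313,226),.018))
print("bowl",atz(T,q(320,190,617,487,400,300),.105))
for n,s in(("S",S),("T",T)):
  pass
print(atz(S,(252/1.42,304/1.42),.105))
# cheek tops from scene
l=q(235,190,77,410,0,300);print(l)
t=[atz(S,q(235,190,*p,0,300),.137) for p in((66,430),(172,420),(181,482),(74,491))];print("collar corners",np.round(t,3),np.mean(t,0))
```

```text
grip top [ 0.57833995 -0.00790733  0.1844976 ] [ 0.57747923 -0.0099908   0.187     ] [ 0.58129817 -0.0061268   0.187     ]
well [[0.5689 0.3123 0.135 ]
 [0.4842 0.3354 0.135 ]
 [0.5232 0.1444 0.135 ]] 0.08772973668145283 0.17403830105019183
c [0.50373423 0.23989251 0.135     ] yaw -15.198385546802935 a [0.51487611 0.28090603 0.135     ] b [0.49259234 0.198879   0.135     ]
bar [array([0.48590831, 0.21745699, 0.0465    ]), array([0.49150627, 0.17827485, 0.0465    ])] [0.48870729 0.19786592 0.0465    ]
plate [0.49348023 0.20212073 0.018     ]
bowl [ 0.50006544 -0.21175643  0.105     ]
[ 0.49303352 -0.20028125  0.105     ]
(250.0, 211.6)
collar corners [[ 0.561 -0.03   0.137]
 [ 0.562  0.021  0.137]
 [ 0.604  0.018  0.137]
 [ 0.601 -0.031  0.137]] [ 0.58198183 -0.00527177  0.137     ]
```

```bash
cat >> h.py <<'E'
def down(az): # tool pointing down, tool x at azimuth az (deg)
    a=np.radians(az);x=np.array([np.cos(a),np.sin(a),0]);z=np.array([0,0,-1.]);return Ro.from_matrix(np.c_[x,np.cross(z,x),z])
E
python3 -c "
from h import *
print(delta([.57,-.008,.34],down(-93)), sense()['t'])"
```

```text
[-3.624e+02 -5.061e+02 -1.087e+02  0.000e+00  1.000e-01  2.960e+01] 0.1
```

Request:
{"op": "servo_tool", "data": {
  "targets": [
    [-36,-50,-60,0,0,3],
    [-72,-101,-105,0,0,6],
    [-108,-150,-109,0,0,9],
    [-144,-200,-109,0,0,12],
    [-180,-250,-109,0,0,15],
    [-216,-300,-109,0,0,18],
    [-252,-350,-109,0,0,21],
    [-288,-400,-109,0,0,24],
    [-324,-450,-109,0,0,27],
    [-362,-506,-109,0,0,29.6]
  ],
  "gripper": 85
}}

```text
t: 1.35
tcp_pos: [0.5557, -0.034, 0.34]
tool_rot: [-0.688, 0.726, 0.0, -0.0]
force: [0.7, -0.1, 0.3]
finger_gap: 0.999
```

Request:
{"op": "servo_tool", "data": {
  "targets": [
    [0,0,0,0,0,0],
    [0,0,0,0,0,0]
  ]
}}

```text
t: 1.6
tcp_pos: [0.5547, -0.0359, 0.3397]
tool_rot: [-0.689, 0.725, 0.0, -0.001]
force: [-0.0, 0.1, -0.3]
finger_gap: 0.995
```

Run:
```python
from h import *
import pickle
s=snapshot("wrist");pickle.dump(s,open("w1.pkl","wb"));save(s,"w1.png",scale=1.42)
print(s["vfov"],-np.array(s["R"]).T@s["t"],np.array(s["R"]).round(2),s["D"]);a=sense();print(a["t"],a["tcp_pos"],delta([.57,-.008,.34],down(-93)),a["force"])
```

```text
63.91038805354315 [ 0.63067743 -0.03952943  0.48221938] [[-0.05 -1.    0.  ]
 [-0.95  0.05  0.3 ]
 [-0.29  0.02 -0.96]] [0.00935381 0.         0.         0.         0.        ]
1.65 [ 0.55465162 -0.03668999  0.33989293] [-29.5 -13.8  -0.1   0.1  -0.   -0.1] [-0.38098315  0.12503081 -0.01862254]
```

View pics/w1.png

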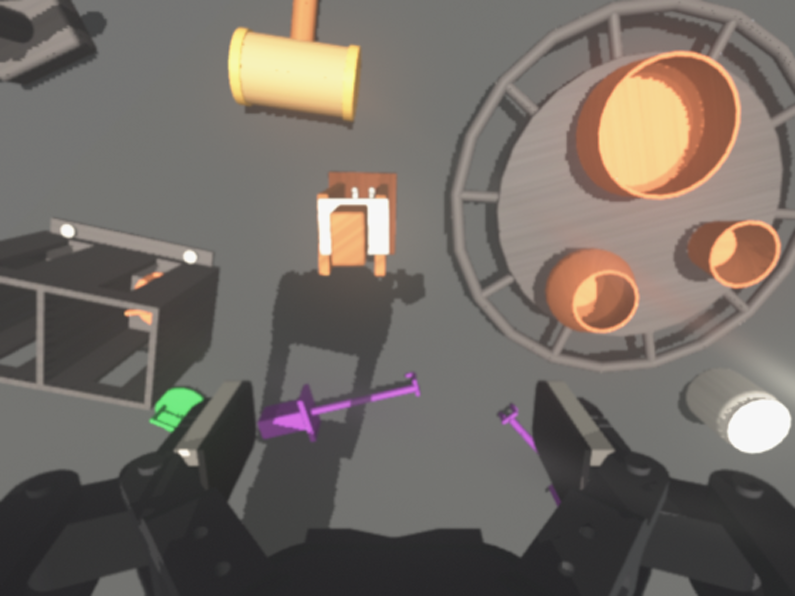

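Wrist view: the picker handle's top face is at (329..366, 209..266) with the collar white around it, the prong tips at (363,192), and the bowl mouth centred at (605,301).

Run:
```python
from h import *
import pickle
s=pickle.load(open("w1.pkl","rb"));T=pickle.load(open("top.pkl","rb"));S=pickle.load(open("scene.pkl","rb"))
k=lambda u,v:(u/1.42,v/1.42)
t=[atz(s,k(*p),.187) for p in((329,209),(364,209),(366,265),(331,266))];print(np.round(t,4),np.mean(t,0))
c=[atz(s,k(*p),.137) for p in((317,196),(389,197))];print(np.round(c,4), np.degrees(np.arctan2(*(c[0]-c[1])[:2])))
tips=[atz(s,k(*p),.024) for p in((354,192),(372,192))];print(np.round(tips,4))
print("bowl",atz(s,k(605,301),.105),[atz(s,k(*p),.105) for p in((573,301),(638,301))])
print(tri([(s,k(347.5,238)),(T,(290.2,193.4))]))
p=np.mean(t,0);print(delta([p[0],p[1],.148],down(-92)))
```

```text
[[ 0.5977  0.0016  0.187 ]
 [ 0.5966 -0.0197  0.187 ]
 [ 0.5615 -0.0185  0.187 ]
 [ 0.562   0.0037  0.187 ]] [ 0.57941058 -0.00821851  0.187     ]
[[ 0.6016  0.0163  0.137 ]
 [ 0.5983 -0.0347  0.137 ]] 3.7700571875801185
[[ 5.940e-01 -5.000e-04  2.400e-02]
 [ 5.931e-01 -1.740e-02  2.400e-02]]
bowl [ 0.50134995 -0.2078953   0.105     ] [array([ 0.50273296, -0.18154901,  0.105     ]), array([ 0.49992639, -0.23502015,  0.105     ])]
[ 0.578459   -0.00898385  0.18430544]
[-2.980e+01 -2.350e+01  1.919e+02  1.000e-01 -0.000e+00 -1.100e+00]
```

Request:
{"op": "servo_tool", "data": {
  "targets": [
    [-29.8,-24,30,0,0,0],
    [-29.8,-24,60,0,0,0],
    [-29.8,-24,90,0,0,0],
    [-29.8,-24,120,0,0,0],
    [-29.8,-24,150,0,0,0],
    [-29.8,-24,175,0,0,0],
    [-29.8,-24,190,0,0,0],
    [-29.8,-24,194,0,0,0],
    [-29.8,-24,194,0,0,0]
  ]
}}

```text
t: 2.78
tcp_pos: [0.5812, -0.0081, 0.1468]
tool_rot: [-0.688, 0.726, -0.0, 0.0]
force: [0.3, -0.3, -0.2]
finger_gap: 0.994
```

```bash
python3 -c "
from h import *
a=sense();print(a['tcp_pos'],a['force'],delta([.5793,-.0082,.146],down(-93.2)))"
```

```text
[ 0.58118075 -0.00807057  0.14678917] [ 0.25130778 -0.25873573 -0.18564379] [ 0.2  1.9  0.8 -0.  -0.   0.1]
```

Good; closing.

Request:
{"op": "servo_tool", "data": {
  "targets": [
    [0,1,1,0,0,0],
    [0,1,1,0,0,0],
    [0,1,1,0,0,0],
    [0,1,1,0,0,0],
    [0,1,1,0,0,0],
    [0,1,1,0,0,0],
    [0,1,1,0,0,0],
    [0,1,1,0,0,0]
  ],
  "gripper": 10,
  "newtons": 70
}}

```text
t: 3.78
tcp_pos: [0.5801, -0.0075, 0.1457]
tool_rot: [-0.688, 0.726, -0.0, 0.0]
force: [0.7, -0.9, 3.8]
finger_gap: 0.251
```

```bash
python3 -c "
from h import *
a=sense();print(a['tcp_pos'],a['force'],a['finger_gap']*85.4,delta([.5793,-.0082,.146],down(-93.2)))"
```

```text
[ 0.5800571  -0.00747561  0.14574902] [ 0.67573557 -0.85768924  3.84490644] 21.449856467755488 [ 0.8  0.7 -0.3 -0.  -0.   0.2]
```

Request:
{"op": "servo_tool", "data": {
  "targets": [
    [0,0,-10,0,0,0],
    [0,0,-35,0,0,0],
    [0,0,-70,0,0,0],
    [0,0,-105,0,0,0],
    [0,0,-140,0,0,0],
    [0,0,-170,0,0,0],
    [0,0,-190,0,0,0],
    [0,0,-195,0,0,0]
  ]
}}

```text
t: 4.78
tcp_pos: [0.5801, -0.0073, 0.3413]
tool_rot: [-0.688, 0.725, -0.001, 0.001]
force: [-0.3, 0.2, -2.4]
finger_gap: 0.245
```

Request:
{"op": "servo_tool", "data": {
  "targets": [
    [-10,8,0,0,0,0],
    [-40,34,0,0,0,0],
    [-75,64,0,0,0,0],
    [-110,94,0,0,0,0],
    [-145,124,0,0,0,0],
    [-175,150,0,0,0,0],
    [-193,166,0,0,0,0],
    [-199,171,0,0,0,0],
    [-199,171,0,0,0,0]
  ]
}}

```text
t: 5.9
tcp_pos: [0.419, 0.2004, 0.3397]
tool_rot: [-0.689, 0.725, 0.0, -0.001]
force: [-0.1, -0.6, -2.1]
finger_gap: 0.244
```

Run:
```python
from h import *
import pickle
s=snapshot("wrist");pickle.dump(s,open("w2.pkl","wb"));save(s,"w2.png",scale=1.42)
a=sense();print(-np.array(s["R"]).T@s["t"],a["t"],a["tcp_pos"],a["q"],a["force"],a["finger_gap"]*85.4,delta([.42,.2,.34],down(-93)))
```

```text
[0.49486864 0.19686578 0.48220437] 5.95 [0.41967476 0.20002216 0.33987643] [ 2.04038787e-01  1.80583182e-01  1.66487971e+00 -5.74412130e-04
  1.29673124e+00  1.82773231e+00] [ 0.37570692 -0.57173454 -2.50129115] 20.968837238538967 [ 0.  -0.3 -0.1  0.  -0.  -0. ]
```

View pics/w2.png

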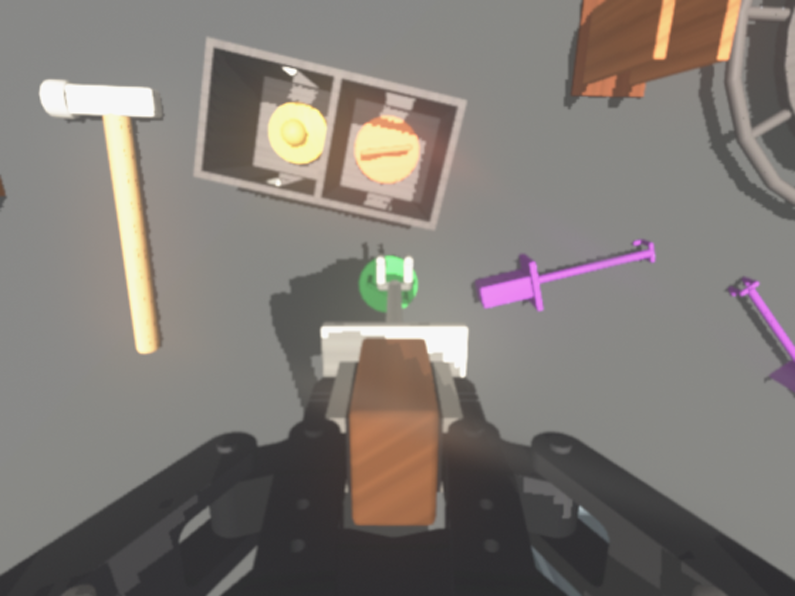

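The fork shows at (381..408, 260..285) in front of the shank. The lid is in the right well: its plate is centred at (387,149), with the bar from about (361,155) to (413,146).

Run:
```python
from h import *
import pickle
s=pickle.load(open("w2.pkl","rb"))
x,y,w,h=210,40,130,130
im=s["color"][55:170,220:340,::-1];f=cv2.resize(np.ascontiguousarray(im[:80]),None,fx=6.5,fy=6.5,interpolation=cv2.INTER_CUBIC)
cv2.imwrite("pics/w2c.png",f)
k=lambda u,v:(u/1.42,v/1.42)
P=lambda p,z:atz(s,k(*p),z)
e=[P((361,155),.0465),P((413,146),.0465)];print("bar",np.round(e,4),np.mean(e,0),np.linalg.norm(e[0]-e[1]))
print("plate",P((387,149.5),.018))
c=[P(p,.135) for p in((208,40),(466,100),(436,229),(195,176))];print(np.round(c,4),np.mean(c,0))
cm=np.mean(c,0);yd=((c[0]-c[1])+(c[3]-c[2]));yd/=np.linalg.norm(yd);print("yaw",np.degrees(np.arctan2(-yd[0],yd[1])),"b",cm-.0425*yd)
a=sense();tp=a["tcp_pos"]
# prediction of fork in image
g=np.array(tp)+[0,0,.0163]; th=np.radians(-3);X=np.array([np.cos(th),np.sin(th),0]);Y=np.array([-X[1],X[0],0])
for n,p in(("tipL",.0170*X+.008*Y),("tipR",.017*X-.008*Y)):
  q=g+p-[0,0,.138];print(n,q,proj(s,[q])*1.42)
```

```text
bar [[0.4914 0.2253 0.0465]
 [0.4965 0.1797 0.0465]] [0.49396101 0.20248085 0.0465    ] 0.04592792222668648
plate [0.49479637 0.20273307 0.018     ]
[[0.5685 0.3135 0.135 ]
 [0.5237 0.1463 0.135 ]
 [0.4378 0.1688 0.135 ]
 [0.484  0.3372 0.135 ]] [0.50350594 0.24144714 0.135     ]
yaw -15.171532177503703 b [0.49238328 0.20042841 0.135     ]
tipL [0.43707015 0.20712149 0.21817643] [[380.54771646 257.36262318]]
tipR [0.43623278 0.19114341 0.21817643] [[408.9348088  257.35354785]]
```

View pics/w2c.png

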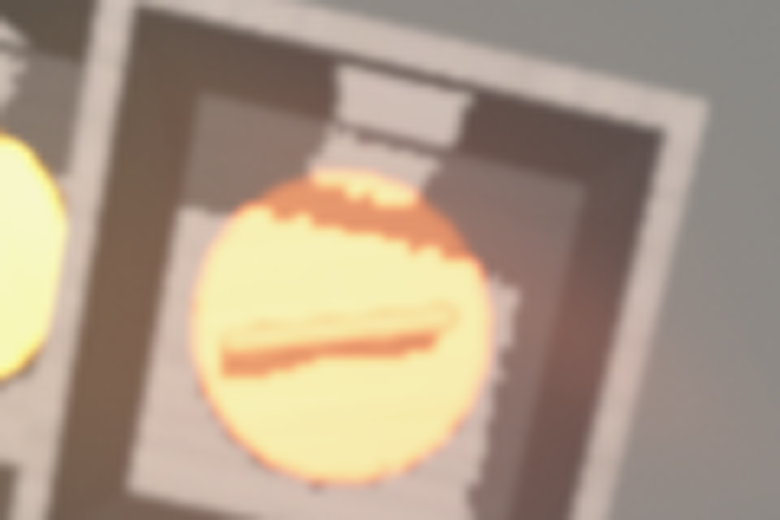

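```bash
python3 -c "
from h import *
print(delta([.466,.2005,.34],down(-86)),delta([.466,.2005,.16],down(-86)))"
```

```text
[ -2.9 -46.2  -0.1   0.   -0.   -7. ] [ -3.  -46.3 179.9   0.   -0.   -7. ]
```

Request:
{"op": "servo_tool", "data": {
  "targets": [
    [0,-8,0,0,0,-1.5],
    [-1,-22,0,0,0,-4],
    [-2,-36,0,0,0,-6],
    [-3,-44,0,0,0,-7],
    [-3,-46.2,10,0,0,-7],
    [-3,-46.2,30,0,0,-7],
    [-3,-46.2,50,0,0,-7],
    [-3,-46.2,65,0,0,-7],
    [-3,-46.2,70,0,0,-7],
    [-3,-46.2,70,0,0,-7]
  ]
}}

```text
t: 7.2
tcp_pos: [0.4656, 0.2008, 0.27]
tool_rot: [0.731, -0.682, -0.0, 0.0]
force: [-0.2, -0.8, -1.3]
finger_gap: 0.249
```

Run:
```python
from h import *
import pickle
s=snapshot("wrist");pickle.dump(s,open("w3.pkl","wb"));a=sense();print(a["tcp_pos"],a["force"],delta([.466,.2005,.16],down(-86)))
n=[s["color"][40:210,190:370,::-1]]
S=snapshot("scene");n.append(S["color"][150:320,290:410,::-1])
cv2.imwrite("pics/w3.png",np.hstack([cv2.resize(np.ascontiguousarray(i),None,fx=2.6,fy=2.6,interpolation=cv2.INTER_CUBIC) for i in n]))
# predicted bar ends
b=np.array([.495,.2025,.0465]);Y=np.array([-np.sin(np.radians(4.5)),np.cos(np.radians(4.5)),0])
print((proj(s,[b-.02*Y,b+.02*Y])-[190,40])*2.6)
```

```text
[0.466035   0.20088781 0.27049695] [ 0.70066635 -0.16656764 -2.48121757] [ 4.000e-01  1.000e-01  1.105e+02 -0.000e+00  0.000e+00 -0.000e+00]
[[276.26385745 285.97479229]
 [179.90198082 286.95245389]]
```

View pics/w3.png

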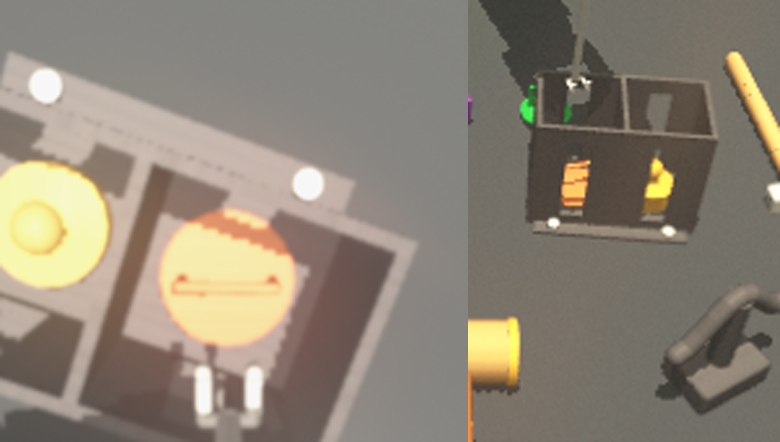

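The bar is at crop (174..281, 288) against a predicted centre of (228,286), and the fork is centred at x≈229. They line up, so I'm descending.

Request:
{"op": "servo_tool", "data": {
  "targets": [
    [0,0,15,0,0,0],
    [0,0,40,0,0,0],
    [0,0,65,0,0,0],
    [0,0,85,0,0,0],
    [0,0,100,0,0,0],
    [0,0,108,0,0,0],
    [0,0,110.5,0,0,0],
    [0,0,110.5,0,0,0]
  ]
}}

```text
t: 8.3
tcp_pos: [0.4663, 0.201, 0.1603]
tool_rot: [0.731, -0.682, 0.0, -0.0]
force: [-0.1, -0.6, -3.1]
finger_gap: 0.248
```

Run:
```python
from h import *
s=snapshot("wrist");a=sense();print(a["tcp_pos"],a["force"],delta([.486,.202,.16],down(-86)))
S=snapshot("scene")
n=[s["color"][60:230,190:370,::-1],S["color"][190:280,320:392,::-1]]
cv2.imwrite("pics/w4.png",np.hstack([cv2.resize(np.ascontiguousarray(i),(int(i.shape[1]*h/i.shape[0]),h),interpolation=cv2.INTER_CUBIC) for i in n for h in [420]]))
```

```text
[0.46637897 0.20099636 0.16040298] [ 0.08572939 -0.48717171 -2.95129002] [  0.4 -19.6   0.4  -0.1   0.   -0. ]
```

View pics/w4.png

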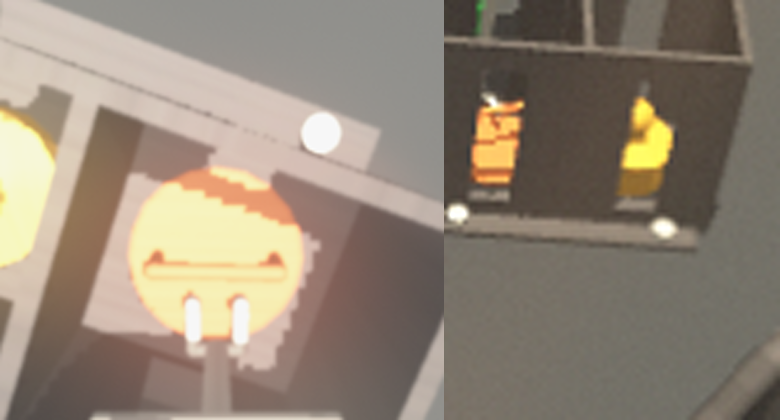

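The fork is behind the bar and centred on it (216 against 216). Next I advance 20 mm, then lift.

Request:
{"op": "servo_tool", "data": {
  "targets": [
    [0,-4,0,0,0,0],
    [0,-10,0,0,0,0],
    [0,-16,0,0,0,0],
    [0,-20,0,0,0,0],
    [0,-20.3,0,0,0,0],
    [0,-20.3,0,0,0,0],
    [0,-20.3,-4,0,0,0],
    [0,-20.3,-8,0,0,0],
    [0,-20.3,-12,0,0,0],
    [0,-20.3,-16,0,0,0]
  ]
}}

```text
t: 9.65
tcp_pos: [0.486, 0.2023, 0.1761]
tool_rot: [0.731, -0.682, -0.0, 0.0]
force: [-0.0, -0.2, -3.7]
finger_gap: 0.248
```

Request:
{"op": "servo_tool", "data": {
  "targets": [
    [0,0,-4,0,0,0],
    [0,0,-8,0,0,0],
    [0,0,-12,0,0,0],
    [0,0,-15,0,0,0],
    [0,0,-15,0,0,0]
  ]
}}

```text
t: 10.28
tcp_pos: [0.4863, 0.2023, 0.1911]
tool_rot: [0.731, -0.682, 0.0, -0.0]
force: [-0.1, 0.2, -3.5]
finger_gap: 0.248
```

Run:
```python
from h import *
s=snapshot("wrist");a=sense();print(a["tcp_pos"],a["force"],a["finger_gap"]*85.4)
S=snapshot("scene")
n=[s["color"][60:230,190:370,::-1],S["color"][190:280,320:392,::-1]]
cv2.imwrite("pics/w5.png",np.hstack([cv2.resize(np.ascontiguousarray(i),(int(i.shape[1]*h/i.shape[0]),h),interpolation=cv2.INTER_CUBIC) for i in n for h in [420]]))
```

```text
[0.48614446 0.20232771 0.19090907] [-0.33428982  0.45956759 -3.61263   ] 21.321585592576433
```

View pics/w5.png

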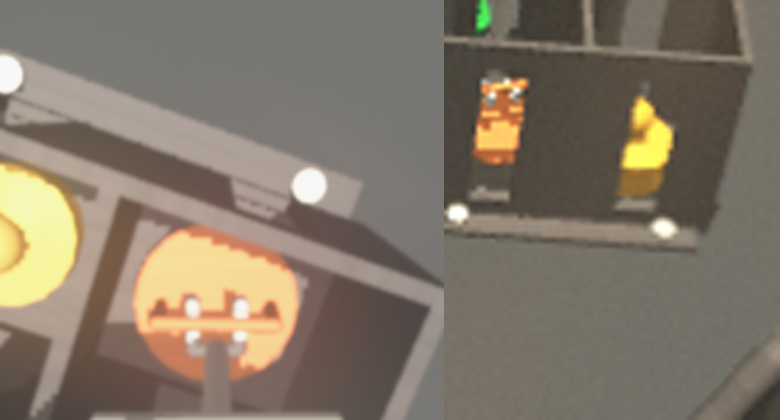

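The lid hangs on the fork and is clear of the floor. Lifting out.

Request:
{"op": "servo_tool", "data": {
  "targets": [
    [0,0,-5,0,0,0],
    [0,0,-18,0,0,0],
    [0,0,-36,0,0,0],
    [0,0,-56,0,0,0],
    [0,0,-76,0,0,0],
    [0,0,-96,0,0,0],
    [0,0,-116,0,0,0],
    [0,0,-134,0,0,0],
    [0,0,-146,0,0,0],
    [0,0,-150,0,0,0]
  ]
}}

```text
t: 11.62
tcp_pos: [0.4863, 0.2024, 0.3419]
tool_rot: [0.731, -0.682, 0.001, -0.001]
force: [-0.0, 0.5, -3.6]
finger_gap: 0.249
```

Request:
{"op": "servo_tool", "data": {
  "targets": [
    [0,0,0,0,0,0],
    [0,0,0,0,0,0],
    [0,0,0,0,0,0],
    [2,0,0,0,0,0],
    [7,1,0,0,0,0],
    [15,3,0,0,0,0],
    [26,5,0,0,0,0],
    [40,7,0,0,0,0],
    [55,10,0,0,0,0],
    [70,13,0,0,0,0]
  ]
}}

```text
t: 12.88
tcp_pos: [0.4778, 0.1303, 0.3408]
tool_rot: [0.731, -0.682, 0.0, 0.0]
force: [0.1, -0.2, -2.9]
finger_gap: 0.248
```

Request:
{"op": "servo_tool", "data": {
  "targets": [
    [18,3,0,0,0,0],
    [38,7,0,0,0,0],
    [58,11,0,0,0,0],
    [78,14,0,0,0,0],
    [98,18,0,0,0,0],
    [118,22,0,0,0,0],
    [138,25,0,0,0,0],
    [158,29,0,0,0,0],
    [178,33,0,0,0,0],
    [198,36,0,0,0,0]
  ]
}}

```text
t: 14.12
tcp_pos: [0.4553, -0.0697, 0.3409]
tool_rot: [0.731, -0.682, 0.0, 0.0]
force: [-0.2, -0.0, -3.0]
finger_gap: 0.245
```

Request:
{"op": "servo_tool", "data": {
  "targets": [
    [20,4,0,0,0,0],
    [40,7,0,0,0,0],
    [60,11,0,0,0,0],
    [80,15,0,0,0,0],
    [98,18,0,0,0,0],
    [114,21,0,0,0,0],
    [126,23,0,0,0,0],
    [134,25,0,0,0,0],
    [139,26,0,0,0,0],
    [140,26,0,0,0,0]
  ]
}}

```text
t: 15.38
tcp_pos: [0.4396, -0.2099, 0.3408]
tool_rot: [0.731, -0.682, -0.0, -0.0]
force: [0.1, -0.4, -4.3]
finger_gap: 0.249
```

Request:
{"op": "servo_tool", "data": {
  "targets": [
    [0,0,0,0,0,0],
    [0,0,0,0,0,0],
    [0,0,0,0,0,0],
    [0,0,0,0,0,0]
  ]
}}

```text
t: 15.88
tcp_pos: [0.4396, -0.2098, 0.3408]
tool_rot: [0.731, -0.682, 0.0, -0.0]
force: [0.1, -0.1, -3.8]
finger_gap: 0.25
```

Run:
```python
from h import *
import pickle
s=snapshot("wrist");a=sense();pickle.dump((s,a),open("w6.pkl","wb"));print(a["t"],a["tcp_pos"],a["force"],a["finger_gap"]*85.4)
S=snapshot("scene");pickle.dump(S,open("s6.pkl","wb"))
n=[s["color"][0:300,130:430,::-1],S["color"][100:260,95:245,::-1]]
cv2.imwrite("pics/w6.png",np.hstack([cv2.resize(np.ascontiguousarray(i),(int(i.shape[1]*h/i.shape[0]),h),interpolation=cv2.INTER_CUBIC) for i in n for h in [410]]))
print(410/300,410/160)
print((proj(s,[[.501,-.2095,.105]])-[130,0])*410/300,(proj(S,[[.501,-.2095,.105]])-[95,100])*410/160)
```

```text
15.925 [ 0.4395919  -0.20979161  0.34082506] [-0.82241114  0.42901257 -4.10919613] 21.382901774438082
1.3666666666666667 2.5625
[[206.50437146 163.18690773]] [[201.80142924 299.01949713]]
```

View pics/w6.png

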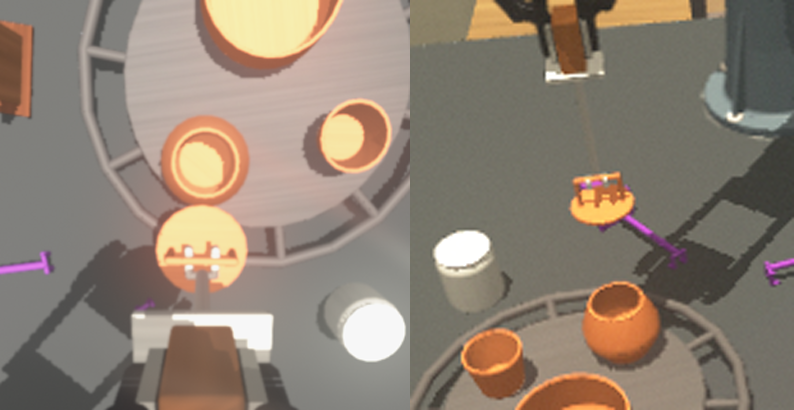

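The mouth is centred at crop (206,163), as predicted. The lid plate is at (202,248) and the bar at (201.5,259).

Run:
```python
from h import *
import pickle
s,a=pickle.load(open("w6.pkl","rb"));k=lambda u,v:(130+u*300/410,v*300/410)
tz=a["tcp_pos"][2]
print("plate",atz(s,k(202,248.5),tz-.1547),"bar",atz(s,k(201.5,260),tz-.1262))
th=np.radians(4);print("fork",np.array(a["tcp_pos"])+[.009*np.cos(th),.009*np.sin(th),0])
im=s["color"];hsv=cv2.cvtColor(im,cv2.COLOR_RGB2HSV)
print("bowl",atz(s,k(206,163),.105))
```

```text
plate [ 0.44960424 -0.2093565   0.18612506] bar [ 0.44883482 -0.20906393  0.21462506]
fork [ 0.44856997 -0.20916381  0.34082506]
bowl [ 0.50111557 -0.20908969  0.105     ]
```

Request:
{"op": "servo_tool", "data": {
  "targets": [
    [0,-3,0,0,0,0],
    [1,-10,0,0,0,0],
    [1.5,-19,0,0,0,0],
    [2,-29,0,0,0,0],
    [3,-39,0,0,0,0],
    [3.3,-46,0,0,0,0],
    [3.6,-50.5,0,0,0,0],
    [3.6,-52,0,0,0,0],
    [3.6,-52,0,0,0,0],
    [3.6,-52,0,0,0,0]
  ]
}}

```text
t: 17.23
tcp_pos: [0.4914, -0.2099, 0.3408]
tool_rot: [0.731, -0.682, -0.0, 0.0]
force: [-0.0, 0.4, -4.1]
finger_gap: 0.248
```

Request:
{"op": "servo_tool", "data": {
  "targets": [
    [0,0,5,0,0,0],
    [0,0,15,0,0,0],
    [0,0,27,0,0,0],
    [0,0,39,0,0,0],
    [0,0,49,0,0,0],
    [0,0,56,0,0,0],
    [0,0,60,0,0,0],
    [0,0,62,0,0,0],
    [0,0,62,0,0,0],
    [0,0,62,0,0,0]
  ]
}}

```text
t: 18.48
tcp_pos: [0.4919, -0.21, 0.2792]
tool_rot: [0.731, -0.682, 0.0, -0.0]
force: [0.1, 0.6, -3.5]
finger_gap: 0.249
```

Run:
```python
from h import *
import pickle
s=snapshot("wrist");a=sense();pickle.dump((s,a),open("w7.pkl","wb"));print(a["t"],a["tcp_pos"],a["force"])
S=snapshot("scene");T=snapshot("top")
b=np.array([.5012,-.2093,.105]);
n=[s["color"][100:260,190:350,::-1],S["color"][165:265,130:230,::-1]]
cv2.imwrite("pics/w7.png",np.hstack([cv2.resize(np.ascontiguousarray(i),(400,400),interpolation=cv2.INTER_CUBIC) for i in n]))
tz=a["tcp_pos"][2]
print((proj(s,[b,b+[0,0,tz-.1547-.105]])-[190,100])*2.5,(proj(S,[b,b+[0,0,tz-.1547-.105]])-[130,165])*4)
```

```text
18.525 [ 0.49189615 -0.21001534  0.27915767] [ 0.30289916 -0.59598199 -2.48694611]
[[218.21463848 195.553743  ]
 [218.24816795 206.65831071]] [[175.32674413 206.94620443]
 [170.20669935 184.31436009]]
```

View pics/w7.png

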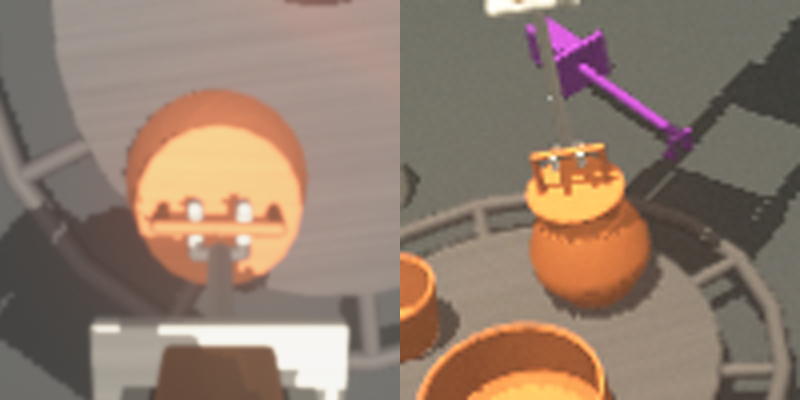

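The plate is centred at (218,207) against a predicted (218,206.7). Lowering slowly.

Request:
{"op": "servo_tool", "data": {
  "targets": [
    [0,0,2,0,0,0],
    [0,0,5,0,0,0],
    [0,0,8,0,0,0],
    [0,0,11,0,0,0],
    [0,0,14,0,0,0],
    [0,0,16,0,0,0],
    [0,0,18,0,0,0],
    [0,0,20,0,0,0],
    [0,0,20,0,0,0]
  ]
}}

```text
t: 19.75
tcp_pos: [0.4917, -0.2099, 0.2587]
tool_rot: [0.731, -0.682, -0.0, -0.0]
force: [-0.2, -0.2, -3.1]
finger_gap: 0.249
```

Request:
{"op": "servo_tool", "data": {
  "targets": [
    [0,0,3,0,0,0],
    [0,0,6,0,0,0],
    [0,0,8.5,0,0,0],
    [0,0,8.5,0,0,0],
    [0,0,8.5,0,0,0]
  ]
}}

```text
t: 20.38
tcp_pos: [0.4917, -0.2099, 0.2503]
tool_rot: [0.731, -0.682, 0.0, -0.0]
force: [0.8, 0.5, -3.0]
finger_gap: 0.246
```

Run:
```python
from h import *
import pickle
s=snapshot("wrist");a=sense();print(a["t"],a["tcp_pos"],a["force"])
S=snapshot("scene")
n=[s["color"][100:260,190:350,::-1],S["color"][165:265,130:230,::-1]]
cv2.imwrite("pics/w8.png",np.hstack([cv2.resize(np.ascontiguousarray(i),(400,400),interpolation=cv2.INTER_CUBIC) for i in n]))
b=np.array([.5012,-.2093,.109])
print((proj(s,[b])-[190,100])*2.5,(proj(S,[b])-[130,165])*4)
```

```text
20.425 [ 0.49179098 -0.20994876  0.25039737] [-0.51981736  0.43396553 -3.46773046]
[[218.75531726 214.50273811]] [[174.28389811 202.34341979]]
```

View pics/w8.png

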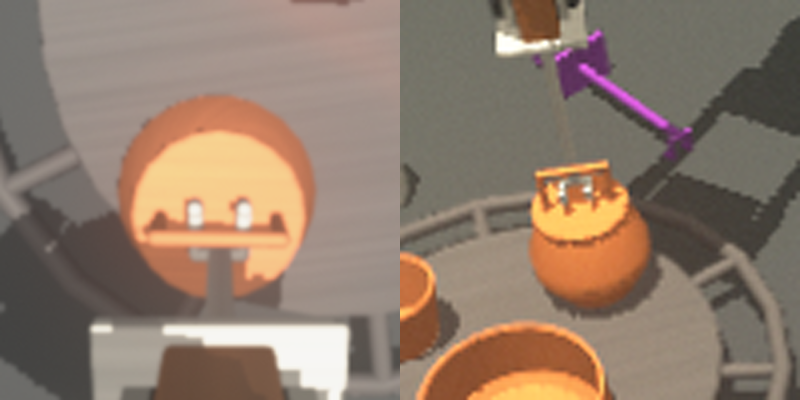

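The lid is seated with its plate at (218.5,213.5) against a predicted (218.8,214.5), and the prongs are free below the bar. Backing straight out, then up.

Request:
{"op": "servo_tool", "data": {
  "targets": [
    [0,2,0,0,0,0],
    [0,6,0,0,0,0],
    [0,11,0,0,0,0],
    [0,17,0,0,0,0],
    [0,23,0,0,0,0],
    [0,29,0,0,0,0],
    [0,35,0,0,0,0],
    [0,42,0,0,0,0],
    [0,45,0,0,0,0],
    [0,45,0,0,0,0]
  ]
}}

```text
t: 21.72
tcp_pos: [0.4466, -0.2131, 0.2504]
tool_rot: [0.731, -0.682, 0.0, -0.0]
force: [-0.1, 0.8, -2.7]
finger_gap: 0.248
```

Request:
{"op": "servo_tool", "data": {
  "targets": [
    [0,0,-10,0,0,0],
    [0,0,-30,0,0,0],
    [0,0,-55,0,0,0],
    [0,0,-80,0,0,0],
    [0,0,-90,0,0,0],
    [0,0,-90,0,0,0]
  ]
}}

```text
t: 22.48
tcp_pos: [0.4471, -0.2131, 0.3409]
tool_rot: [0.731, -0.682, 0.001, -0.0]
force: [-0.4, 0.3, -2.1]
finger_gap: 0.245
```

Run:
```python
from h import *
S=snapshot("scene");s=snapshot("wrist");a=sense();print(a["t"],a["tcp_pos"],a["force"],a["finger_gap"]*85.4)
# plate blob check in wrist: bright copper disc near predicted lid
b=np.array([.5012,-.2093,.109]);c=proj(s,[b])[0];print("pred",c)
hsv=cv2.cvtColor(s["color"],cv2.COLOR_RGB2HSV);m=cv2.inRange(hsv,(5,80,190),(25,255,255))
n,l,st,ce=cv2.connectedComponentsWithStats(m)
for i in range(1,n):
    if st[i,4]>150: print(st[i],ce[i].round(1))
f=K(s)[0,0];o=-np.array(s["R"]).T@s["t"];print("expected diam px",f*.06/np.linalg.norm(b-o))
print("goal",delta([.5801,-.0075,.3408],down(-93)))
```

```text
22.575 [ 0.44634697 -0.21258829  0.33948894] [-0.31936023  0.86713515 -2.69013275] 20.700756481792258
pred [277.76962223 125.80895078]
[ 37   0  13  67 609] [43.2 32.2]
[274   0 105  50 929] [338.7  23.9]
[ 84   2  11  71 639] [89.1 36.9]
[140  25  10  65 313] [146.5  60. ]
[ 360   79   53   54 1373] [384.6 108.4]
[ 245   90   65   67 2151] [277.2 125.8]
[529 376  31  22 392] [544.9 384. ]
expected diam px 53.98325969285296
goal [-1.953e+02 -1.477e+02 -1.300e+00  1.000e-01  1.000e-01  7.000e+00]
```

Request:
{"op": "servo_tool", "data": {
  "targets": [
    [-10,-8,0,0,0,0.5],
    [-35,-27,0,0,0,1.5],
    [-65,-49,0,0,0,2.5],
    [-95,-72,0,0,0,3.5],
    [-125,-95,0,0,0,4.5],
    [-155,-117,0,0,0,5.5],
    [-180,-136,0,0,0,6.5],
    [-193,-146,-1,0,0,7],
    [-195.3,-147.7,-1,0,0,7],
    [-195.3,-147.7,-1,0,0,7]
  ]
}}

```text
t: 23.82
tcp_pos: [0.5802, -0.0084, 0.341]
tool_rot: [-0.688, 0.726, 0.0, -0.001]
force: [0.4, 0.4, -2.2]
finger_gap: 0.249
```

Run:
```python
from h import *
a=sense();print(a["t"],a["tcp_pos"],a["finger_gap"]*85.4,delta([.5801,-.0075,.1457],down(-93)))
```

```text
23.825 [ 0.58017052 -0.00836447  0.3409966 ] 21.236021179046027 [-1.000e+00 -1.000e-01  1.953e+02  1.000e-01 -0.000e+00 -0.000e+00]
```

Request:
{"op": "servo_tool", "data": {
  "targets": [
    [-1,0,15,0,0,0],
    [-1,0,45,0,0,0],
    [-1,0,75,0,0,0],
    [-1,0,105,0,0,0],
    [-1,0,135,0,0,0],
    [-1,0,160,0,0,0],
    [-1,0,178,0,0,0],
    [-1,0,188,0,0,0],
    [-1,0,192,0,0,0],
    [-1,0,193,0,0,0]
  ]
}}

```text
t: 25.08
tcp_pos: [0.5809, -0.0072, 0.1485]
tool_rot: [-0.688, 0.726, -0.0, 0.0]
force: [0.2, 0.2, -1.8]
finger_gap: 0.247
```

Request:
{"op": "servo_tool", "data": {
  "targets": [
    [0,0,0.7,0,0,0],
    [0,0,1.4,0,0,0],
    [0,0,2,0,0,0],
    [0,0,2,0,0,0]
  ]
}}

```text
t: 25.58
tcp_pos: [0.5807, -0.0069, 0.1464]
tool_rot: [-0.688, 0.726, -0.0, 0.0]
force: [-0.7, 0.5, -3.3]
finger_gap: 0.25
```

Run:
```python
from h import *
a=sense();print(a["t"],a["tcp_pos"],a["force"],delta([.5801,-.0075,.1457],down(-93)))
```

```text
25.575 [ 0.58071159 -0.00690953  0.1464202 ] [-0.6841138   0.52893673 -3.32862421] [ 0.6  0.6  0.7 -0.  -0.  -0. ]
```

Not yet resting; nudging down a little more.

Request:
{"op": "servo_tool", "data": {
  "targets": [
    [0.6,0.5,0.5,0,0,0],
    [0.6,0.5,0.9,0,0,0],
    [0.6,0.5,1.2,0,0,0],
    [0.6,0.5,1.2,0,0,0]
  ]
}}

```text
t: 26.08
tcp_pos: [0.5802, -0.0076, 0.1457]
tool_rot: [-0.688, 0.725, -0.0, 0.0]
force: [-1.6, -0.4, 5.1]
finger_gap: 0.252
```

Request:
{"op": "servo_tool", "data": {
  "targets": [
    [0,0,0,0,0,0],
    [0,0,0,0,0,0],
    [0,0,0,0,0,0],
    [0,0,0,0,0,0],
    [0,0,0,0,0,0],
    [0,0,0,0,0,0],
    [0,0,0,0,0,0]
  ],
  "gripper": 85
}}

```text
t: 26.95
tcp_pos: [0.5801, -0.0075, 0.1451]
tool_rot: [-0.688, 0.726, 0.0, -0.0]
force: [0.5, 0.4, -0.4]
finger_gap: 0.992
```

Request:
{"op": "servo_tool", "data": {
  "targets": [
    [0,0,-5,0,0,0],
    [0,0,-25,0,0,0],
    [0,0,-60,0,0,0],
    [0,0,-100,0,0,0],
    [0,0,-140,0,0,0],
    [0,25,-180,0,0,0],
    [0,25,-194,0,0,0],
    [0,25,-194,0,0,0]
  ]
}}

```text
t: 27.95
tcp_pos: [0.556, -0.0063, 0.34]
tool_rot: [-0.688, 0.726, -0.001, 0.001]
force: [-1.1, 0.2, -0.5]
finger_gap: 0.995
```

Run:
```python
from h import *
import pickle
T0=pickle.load(open("top.pkl","rb"));S0=pickle.load(open("scene.pkl","rb"))
S=snapshot("scene");T=snapshot("top");s=snapshot("wrist");a=sense();print(a["t"],a["tcp_pos"],a["force"])
# handle: shift of the picker patch scene vs start by template match
for n,A,B,(x0,y0,x1,y1) in(("S picker",S0,S,(244,198,275,235)),("S cup",S0,S,(112,225,145,258)),("S pan",S0,S,(130,240,190,300)),("S tin",S0,S,(100,185,136,225)),("S weight",S0,S,(352,205,372,235)),("S hammer",S0,S,(385,165,445,235)),("S mallet",S0,S,(260,268,315,390)),("S stake",S0,S,(360,255,416,310)),("S bowlbelly",S0,S,(160,226,196,243))):
    t=A["color"][y0:y1,x0:x1];m=12;w=B["color"][y0-m:y1+m,x0-m:x1+m]
    r=cv2.matchTemplate(w,t,cv2.TM_CCOEFF_NORMED);_,v,_,p=cv2.minMaxLoc(r);print(n,"shift",p[0]-m,p[1]-m,round(v,3))
# picker handle top and lid in the wrist
hsv=cv2.cvtColor(s["color"],cv2.COLOR_RGB2HSV);m=cv2.inRange(hsv,(5,80,150),(25,255,255));n,l,st,ce=cv2.connectedComponentsWithStats(m)
print("pred handle top",proj(s,[[.5793,-.008,.187]])[0],"lid",proj(s,[[.5012,-.2093,.109]])[0],"bowl lid size")
for i in range(1,n):
    if st[i,4]>200: print(st[i],ce[i].round(1))
save(s,"end.png")
```

```text
28.1 [ 0.55483759 -0.0061487   0.3372618 ] [ 0.21336225 -0.13710599 -0.40407033]
S picker shift 0 0 0.957
S cup shift 0 0 0.998
S pan shift 0 0 0.999
S tin shift 0 0 0.976
S weight shift 0 0 0.999
S hammer shift 0 0 0.999
S mallet shift 0 0 0.999
S stake shift 0 0 0.996
S bowlbelly shift 0 0 0.99
pred handle top [278.25793698 166.38989002] lid [455.84377488 212.25394375] bowl lid size
[ 186    0   93   83 2863] [232.4  46.8]
[ 442   33  111  106 7372] [487.8  87. ]
[253 120  48  18 580] [277.5 126.9]
[ 265  147   35   47 1105] [279.3 168.6]
[ 526  153   34   50 1174] [543.1 181. ]
[ 410  174   82   64 3647] [446.6 206.1]
```

```bash
python3 -c "
from station import *
print(sign_off())"
```

```text
the job is handed in; nothing more can be done
None
```

The lid is on the sugar bowl and the picker is back in its rest. I handed the job in at about 28 s of robot time, and the simulator reported no verdict.

I took the picker from its rest and hooked the lid's bar in the -y well. I then lifted it out, lowered it slowly onto the bowl, backed the fork out and hung the picker again.

**Last checks**
- **Lid:** after lowering, the plate centre was within about 1 px of where it should be in the wrist view. After the fork was withdrawn it was still within 1 px.
- **Picker:** it was released within 0.1 mm of the position where I first gripped it, at nearly the same height. The collar took its weight before release.
- **Other pieces:** template matching on the scene camera showed 0 px shift for the picker, bowl, cup, pan, tin, weight, hammer, mallet and stake.

**What did not settle fully**
- **Final picture:** I could not view it, because the 12-picture limit was reached, so the closing check is numeric only.
- **Last lid check:** in the final wrist check the lid and bowl belly merged into one blob. Its centre sat about 11 px from the predicted lid position, so it was not a separate lid measurement. My last look at the lid by eye was just before I backed the fork out.
- **Scene camera offset:** it read about 1 px off the wrist camera at the bowl.

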